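# Shut an instrument case and hold it against a sprung stop for screwing

### The arm

A 7-joint arm with a two-finger parallel gripper is mounted at the origin on the work surface. World frame = base frame: x ahead of the robot, y to its left, z up, the work surface at z = 0. Lengths are in m, angles in rad, forces in N, time in s.
With the tool pointing down it reaches from about 0.4 to 0.85 m from the base axis. Payload 4.4 kg.
Tool frame: the origin (TCP) lies between the finger pads; the fingertips stand 8 mm ahead of it and the grasp point (between the pads) lies 11 mm behind it; y points along the fingers, z is the direction in which the jaws open and shut, and the axes are right-handed (so a half turn about y gives the same grasp; the last joint's range is limited). The gripper opens to 94 mm and grips with 3 to 60 N. Pads are 16 mm wide; open, the fingers measure 119 mm over their backs; the gripper's body (75 mm by 177 mm) begins 78 mm behind the grasp point.
Start: joints at [1.232, 0.628, 0.038, 1.517, -0.027, 0.996, -0.02], TCP at [0.175, -0.626, 0.213] pointing down, gripper open.
Joint ranges: [-3.06, 3.06], [-0.37, 2.12], [-1.25, 1.32], [0.18, 2.47], [-1.1, 4.24], [0.23, 1.98], [-2.94, 2.94]. Speed limits (rad/s): [2.57, 2.57, 3.14, 3.14, 3.14, 3.14, 3.14].

### API

Orientations are given as a unit quaternion [w, x, y, z].
In Python, from workcell import r, vision, order gives the robot as it stands.
- The arm moves only by the shell command python3 -m jog 'ROWS' [FORCE]. ROWS is JSON, one flat list of numbers, 7 for each row, row after row: the shift along the tool's x, y, z in cm, then the turn, a rotation vector about the tool's x, y, z in rad, then the finger opening in cm, from 0 to 9.4. A call has 1 to 10 rows; each row shifts and turns the commanded pose from where the row before left it, along the tool's axes as they then stand; what a row does not reach is not made up. A row lasts 1/8 s, in which the tool goes at most 62.5 mm and 10.7 degrees, less where a joint would pass 70% of its speed; a pose out of reach is approached as far as the arm can. A call is refused whole if a number of a shift passes 6.25 or a number of a turn 0.188, either way. A call with a gripper value outside its range is refused whole. The fingers move at their own pace and stop on an object; FORCE is the grip in N (left out, the last holds). Time passes only in rows, so rows that do not move let the fingers close. It gives the time, the measured TCP pose, the force and the opening at its end, in the units of the state.
- r.state(): the state, without advancing time (a new reading comes with each control period).
- vision.capture(name): name is "scene" or "side" or "wrist"; returns (picture, depth): 384x512x3 uint8, red, green, blue; 384x512 float32, m along the optical axis (not along the pixel's ray), 0 where there is no reading.
- vision.camera_params(name): a dict with "vertical_fov" (degrees; the focal length in pixels is half the picture's height over the tangent of half this angle, whatever the lens; pixels are square), "cx", "cy" (the principal point, pixels), "k1" (the pictures are not rectified: a ray, as slopes to the right and down, at radius r is drawn at 1 + k1 r^2 times it, then the intrinsics apply), "xyz" and "attitude" of the camera in the world; the wrist camera has in their place "mount" (4x4, takes a point from camera to tool coordinates, whose origin is the TCP and whose axes are the tool frame's). Camera axes: x right, y down, z forward; pixel columns grow to the right and rows downward; lengths in m; the calibration is good to about 2 mm. A picture is of the moment at which its call begins: read the wrist's pose just before it. camera_params takes no time and is no camera call.
- order.job_done(): hands the job in, once; it reports no verdict.
The state is a dict: "time": time; "joints": joint angles; "qvel": joint speeds; "effort": joint torques, N m; "tool_pos": TCP position; "eef_rot": TCP orientation; "force": force on the tool from outside, world axes, zero at the start; "wrist_torque": the same for the moment, N m; "opening": finger opening in m.
Only numpy, scipy, OpenCV 4.12 (cv2) and the standard library are available. Lean on these libraries where they do the work, as an engineer would, in place of code of your own. Each camera call takes 0.05 s, during which the arm holds its last target. There are 200 camera calls.

### The job

Gently lower the hinged lid of the open instrument case until it is fully shut, then bring the closed case, hinge end first, squarely and centred against the sprung stop plate of the blue holding fixture, and press it in along the desk until the yellow pointer stands in the middle of the green zone (a push of about 12 N on the plate). Finish while still holding it there, flat on the desk and steadily pressed, so that I can drive the screws. Do not run the stop to the end of its travel, and leave the other things on the desk where they are.

Things in the scene. Friction and masses are not known exactly. Their poses are not given: they have to be found in the camera images.
- case: loose grey open-topped instrument case, 100 mm long (x) x 60 mm wide (y) x 40 mm high, walls 4 mm, about 0.35 kg, standing on the desk with an orange lid hinged on its +x end. Origin: centre of its underside. x runs along its length towards the hinge end, which is the flat end that goes against the stop; z up. With the lid shut it is 48 mm high. It can be gripped from above across its 60 mm width. It slides on the desk with a few newtons
- case_lid (a joint): lid angle in rad: 0 shut on the case, grows as it opens (1.57 upright, limit 1.6). It starts part open, 0.7 to 1.2. A lightly stiff hinge (about 0.08 N m): the lid stays where it is left and must be pushed all the way down, with about 1 N at its free edge
- lid_hinge (a point): point on the lid's hinge axis at its middle: on the case 50 mm along +x from its origin, 40 mm above its underside. The axis runs along the case's y; this point's axes turn with the lid: -x from the hinge to the free edge, z out of the lid's outer face
- lid_edge (a point): middle of the lid's free edge on the outer (upper) face; 100 mm along -x and 8 mm along z from lid_hinge in the lid's axes. The lid is an orange plate 100 x 58 x 8 mm with its underside in the hinge plane; a green window and three black keys on its outer face do not stand out
- jig: blue steel holding fixture bolted to the desk. Origin on the desk below the middle of the stop plate's front face when the plate is out (at rest). x is the pressing direction, pointing away from the case's side into the fixture; z up. The case should end with its y at 0 and its x parallel here. Its blue housing and base begin 45 mm behind the origin, 100 mm wide (base 140 mm), at most 54 mm high
- stop (a joint): how far the sprung stop plate is pushed in, in m: 0 out (start), end of travel 0.030. Spring 0.8 N per mm from 0 N at 0, so 12 N at 0.015. The yellow pointer on top moves with the plate: over the green zone from 0.010 to 0.020 (middle 0.015), white before, red after
- stop_face (a point): centre of the stop plate's front face, moves with the plate. Upright bare aluminium plate 120 mm wide, 40 mm high (its lower edge 6 mm above the desk), 10 mm thick; faces the jig's -x. This point is 26 mm above the desk
- screw_tray: bystander: yellow open tray of screws, 70 x 70 x 22 mm, beside the fixture on its +y side, loose. Origin: centre of underside
- screwdriver: bystander: red-handled screwdriver lying beside the fixture on its -y side, about 200 mm long along its x, loose. Origin near its middle, on the desk
- spool: bystander: solder spool standing on its flange, 60 mm across, 38 mm high, loose. Origin: centre of underside
- hard_hat: bystander: red hard hat, 270 mm across, 157 mm high, loose, to the right. Origin: centre of underside
- drill: bystander: black and red cordless drill lying on its side, 56 mm high, about 210 x 180 mm, loose, to the left. Origin under its barrel
- mouse: bystander: black computer mouse, 100 x 60 x 34 mm, loose, to the left. Origin: centre of underside
Things that resemble listed ones, but are neither listed nor needed, are in the scene too. What is shaped like the jig but pink is not meant. What is shaped like the case but turquoise is not meant.

How it is judged:
By the outcome, as a careful person would: the job done as asked, in the order asked, and still so for the second after the job is handed in, while the arm keeps its last pose, push and grip.
It also fails if it takes over 48 s, if anything falls off the work surface, if the arm or the gripper's body presses on something with over 40 N, if the wrist force passes 120 N, or if a joint passes its speed limit or range.

## Working session

There is one attempt and no reset: what is moved stays moved. The work goes in short steps, Python scripts to look and compute and a shell command to move; the robot and the scene stay as the last step left them, time stands still between calls to the robot, and variables do not carry over. Pictures are saved under pics/ and viewed, about 8 in all and at most 12, crops included, and the job is handed in when it is done.

```bash
ls; mkdir -p pics; cat > h.py <<'E'
import numpy as np, cv2
from scipy.spatial.transform import Rotation as R
from workcell import r, vision, order
def Rq(q): return R.from_quat([q[1],q[2],q[3],q[0]])
def cam(name,st=None):
    p=vision.camera_params(name); f=192/np.tan(np.radians(p["vertical_fov"])/2)
    if "mount" in p:
        M=np.array(p["mount"]); T=np.eye(4); T[:3,:3]=Rq(st["eef_rot"]).as_matrix(); T[:3,3]=st["tool_pos"]; T=T@M
    else:
        T=np.eye(4); a=np.array(p["attitude"]); T[:3,:3]=a if a.shape==(3,3) else Rq(a).as_matrix(); T[:3,3]=p["xyz"]
    return dict(K=np.array([[f,0,p["cx"]],[0,f,p["cy"]],[0,0,1.]]),d=np.array([p["k1"],0,0,0.]),T=T)
def slopes(c,uv): return cv2.undistortPoints(np.array(uv,float).reshape(-1,1,2),c["K"],c["d"]).reshape(-1,2)
def onplane(c,uv,z):
    s=slopes(c,uv); d=np.c_[s,np.ones(len(s))]@c["T"][:3,:3].T; o=c["T"][:3,3]
    return o+d*((z-o[2])/d[:,2])[:,None]
def cloud(c,depth):
    v,u=np.mgrid[:384,:512]; s=slopes(c,np.c_[u.ravel(),v.ravel()]); z=depth.ravel()[:,None]
    P=np.c_[s,np.ones(len(s))]*z@c["T"][:3,:3].T+c["T"][:3,3]; P[z[:,0]==0]=np.nan
    return P.reshape(384,512,3)
def shot(name,tag):
    st=r.state(); im,dp=vision.capture(name); cv2.imwrite(f"pics/{tag}.png",im[:,:,::-1]); np.savez(f"pics/{tag}.npz",im=im,dp=dp)
    c=cam(name,st); return im,dp,c,cloud(c,dp)
E
python3 - <<'E'
from h import *
print(vision.camera_params("scene"),vision.camera_params("side"),vision.camera_params("wrist"))
s=r.state();print(s)
a,_,_,P=shot("scene","s0");b,_,_,Q=shot("side","d0")
cv2.imwrite("pics/both.png",np.vstack([a,b])[:,:,::-1][:, :])
E
```

```text
pics
{'vertical_fov': 46.97358392912966, 'cx': 258.3627435091993, 'cy': 186.10027890124422, 'k1': -0.052305259238029506, 'xyz': array([1.43873421, 0.89065391, 1.33464265]), 'attitude': array([-0.14915258,  0.34818913,  0.85625203, -0.3512126 ])} {'vertical_fov': 52.6554303082574, 'cx': 250.41288801101135, 'cy': 196.1565587983138, 'k1': 0.03762338962950285, 'xyz': array([0.06043333, 0.74865752, 0.91767908]), 'attitude': array([ 0.10755925, -0.27459628,  0.87760702, -0.3779336 ])} {'vertical_fov': 58.99999718004168, 'cx': 256.68051452874937, 'cy': 185.4085119879822, 'k1': 0.021913091268360014, 'mount': array([[-1.46084820e-03,  9.68882973e-01,  2.47514951e-01,
        -7.10724966e-02],
       [-2.29459537e-04, -2.47515534e-01,  9.68883898e-01,
        -1.71558627e-01],
       [ 9.99998907e-01,  1.35859764e-03,  5.83902062e-04,
         1.19160254e-05],
       [ 0.00000000e+00,  0.00000000e+00,  0.00000000e+00,
         1.00000000e+00]])}
{'time': 0.0, 'joints': array([ 1.23220747,  0.62931675,  0.03844571,  1.51835617, -0.02696677,
        0.9962777 , -0.02000685]), 'qvel': array([ 0.00050612, -0.0009173 , -0.00042989,  0.00107833, -0.00178452,
       -0.00011915, -0.00111737]), 'effort': array([-3.50002056e-04, -5.49722600e+01,  1.14392806e+00, -1.86637276e+01,
       -5.20618341e-02,  2.34416703e-02,  1.71858660e-04]), 'tool_pos': array([ 0.1749652 , -0.62534332,  0.212577  ]), 'eef_rot': array([ 0.09604279, -0.09625639,  0.70118064, -0.69989728]), 'force': array([ 0.26912058,  0.31625181, -0.08948173]), 'wrist_torque': array([ 0.0144534 , -0.00292691,  0.01008396]), 'opening': 0.09378403947520375}
```

View pics/s0.png

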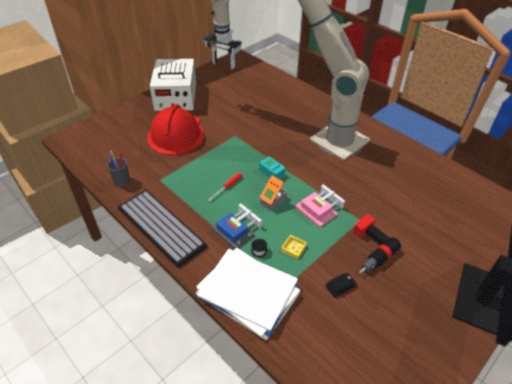

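View pics/d0.png

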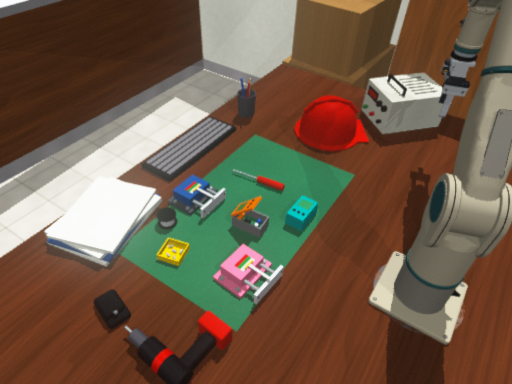

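Scene: the grey case with orange lid is at (272,192), the turquoise decoy at (271,167), the blue jig at (236,224) and the pink decoy at (318,207). In the side view these are at (250,215), (302,212), (198,195) and (247,272). By the description I choose the grey/orange case and the blue jig. Next come measurements and one close crop.

```bash
cat > m.py <<'E'
from h import *
for n,t in (("scene","s0"),("side","d0")):
    z=np.load(f"pics/{t}.npz"); im=z["im"]; c=cam(n); P=cloud(c,z["dp"])
    h=cv2.cvtColor(im,cv2.COLOR_RGB2HSV); H,S,V=[h[...,i].astype(int) for i in range(3)]
    ok=(P[...,0]>.3)&(P[...,0]<.95)&(abs(P[...,1])<.4)&(P[...,2]>-.01)
    print(n)
    for k,m in dict(orange=(H>5)&(H<18)&(S>180)&(V>150),blue=(H>100)&(H<125)&(S>150),turq=(H>83)&(H<98)&(S>130),grey=(S<60)&(V>60),yellow=(H>22)&(H<32)&(S>150),red=((H<4)|(H>175))&(S>170)).items():
        m=(m&ok).astype(np.uint8); N,L,st,ce=cv2.connectedComponentsWithStats(m)
        for i in range(1,N):
            if st[i,4]>25:
                q=P[L==i]; print(k,st[i,4],ce[i].round(0),q.mean(0).round(3),"min",q.min(0).round(3),"max",q.max(0).round(3))
    print(np.median(P[250:260,240:250,2]))
a=np.load("pics/d0.npz")["im"][165:250,160:330]
cv2.imwrite("pics/c0.png",cv2.resize(a,None,fx=4.5,fy=4.5,interpolation=cv2.INTER_CUBIC)[:,:,::-1])
E
python3 m.py
```

```text
scene
orange 208 [273. 188.] [0.524 0.061 0.086] min [0.486 0.026 0.043] max [0.569 0.092 0.115]
blue 361 [231. 229.] [0.76  0.073 0.043] min [ 0.684 -0.019 -0.   ] max [0.788 0.118 0.058]
turq 315 [272. 168.] [ 0.406 -0.058  0.037] min [ 0.344 -0.159 -0.005] max [ 0.435 -0.01   0.056]
grey 394 [327. 200.] [0.368 0.22  0.022] min [ 0.301  0.129 -0.009] max [0.488 0.293 0.058]
grey 40 [217. 193.] [ 0.656 -0.13   0.009] min [ 0.606 -0.15  -0.005] max [ 0.707 -0.116  0.019]
grey 211 [276. 200.] [0.515 0.074 0.021] min [ 0.426  0.012 -0.003] max [0.569 0.095 0.045]
grey 1631 [166. 222.] [ 0.907 -0.142  0.02 ] min [ 0.86  -0.352  0.008] max [0.95  0.041 0.031]
grey 31 [320. 201.] [0.413 0.216 0.048] min [0.402 0.189 0.043] max [0.425 0.241 0.055]
grey 354 [247. 216.] [0.667 0.062 0.03 ] min [ 0.614 -0.033 -0.007] max [0.736 0.128 0.059]
grey 3338 [250. 277.] [0.856 0.274 0.044] min [ 0.687 -0.019 -0.008] max [0.95  0.4   0.059]
grey 59 [258. 253.] [0.75  0.21  0.017] min [ 0.727  0.184 -0.003] max [0.768 0.228 0.044]
yellow 256 [293. 247.] [0.634 0.278 0.011] min [ 0.593  0.233 -0.007] ma
[... 925 characters left out ...]
703  0.146 -0.003] max [0.796 0.226 0.041]
grey 502 [252. 223.] [0.502 0.066 0.023] min [ 0.459 -0.006 -0.003] max [0.56  0.092 0.042]
grey 654 [264. 280.] [0.355 0.221 0.031] min [ 0.33   0.131 -0.005] max [0.418 0.284 0.057]
grey 42 [246. 264.] [0.416 0.218 0.049] min [0.406 0.188 0.046] max [0.42  0.243 0.052]
yellow 543 [173. 251.] [0.635 0.279 0.01 ] min [ 0.59   0.234 -0.004] max [0.688 0.321 0.027]
red 121 [270. 182.] [ 0.558 -0.133  0.021] min [ 0.513 -0.148  0.011] max [ 0.608 -0.123  0.027]
red 32 [241. 260.] [0.436 0.215 0.049] min [0.432 0.192 0.045] max [0.442 0.238 0.051]
red 120 [218. 321.] [0.375 0.396 0.054] min [0.335 0.389 0.018] max [0.414 0.4   0.061]
0.04828202528541037
```

View pics/c0.png

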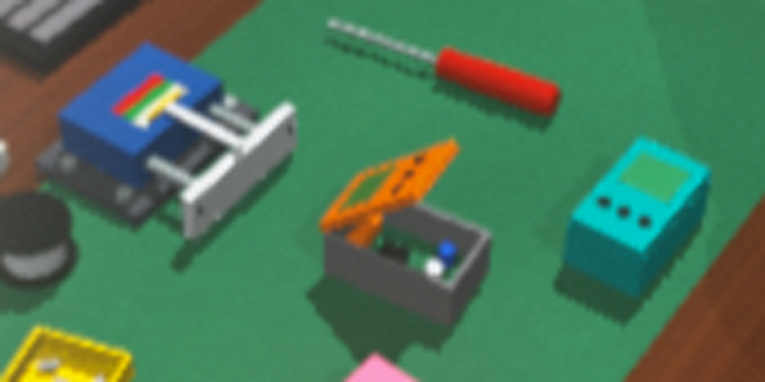

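```bash
python3 - <<'E'
from h import *
s=r.state(); M=Rq(s["eef_rot"]).as_matrix(); print(M.round(3)); 
# lid plane fit
for n,t in (("scene","s0"),("side","d0")):
    z=np.load(f"pics/{t}.npz"); im=z["im"]; c=cam(n); P=cloud(c,z["dp"])
    h=cv2.cvtColor(im,cv2.COLOR_RGB2HSV); H,S,V=[h[...,i].astype(int) for i in range(3)]
    m=(H>5)&(H<18)&(S>180)&(V>150)&(P[...,2]>.05)&(P[...,0]>.46)&(P[...,0]<.6)&(abs(P[...,1]-.06)<.06)
    m=cv2.erode(m.astype(np.uint8),np.ones((3,3)))>0
    q=P[m]; 
    u,sv,vt=np.linalg.svd(q-q.mean(0)); print(len(q),vt[2]*np.sign(vt[2][2]),sv, q.min(0),q.max(0))
p=np.array([.55,.05,.25]); d=p-s["tool_pos"]; print((M.T@d*100).round(1))
for sg in (1,-1):
    W=np.array([[sg,0,0],[0,0,-1],[0,sg,0]],float).T  # tool x=sg*X, y=-Z, z=x cross y
    W=np.c_[[sg,0,0],[0,0,-1],np.cross([sg,0,0],[0,0,-1])]
    print(sg,R.from_matrix(M.T@W).as_rotvec())
E
```

```text
[[-0.963 -0.     0.269]
 [-0.269  0.002 -0.963]
 [ 0.    -1.    -0.002]]
86 [0.68545232 0.01414248 0.72798016] [0.12435639 0.10237074 0.03677687] [0.49423952 0.03531212 0.08074956] [0.52871667 0.08108797 0.11272083]
63 [0.67797645 0.06591327 0.73212252] [0.16553292 0.08493033 0.00745015] [0.4926792  0.03476293 0.06203126] [0.54753538 0.08880384 0.11280153]
[-54.3  -3.6 -54.9]
1 [ 3.77847501e-04 -2.86881250e+00 -2.39416309e-03]
-1 [1.65873411e-03 2.72779158e-01 2.61781890e-04]
```

```bash
python3 -m jog '[0,-5,0,0,0,0,0, -3,-3,-2.5,0,0,0,0, -4.5,0,-3.8,0,0,0,0, -4.5,0,-3.8,0,0,0,0, -4.5,0,-3.8,0,0,0,0, -4.5,0,-3.8,0,0,0,0, -4.5,0,-3.8,0,0,0,0, -4.5,0,-3.8,0,0,0,0, -4.5,0,-3.8,0,0,0,0, -4.5,0,-3.8,0,0,0,0]'
```

```text
time: 1.35
tool_pos: [0.4627, -0.2024, 0.2933]
eef_rot: [-0.096, 0.096, -0.701, 0.701]
force: [0.3, 0.1, 0.5]
opening: 0.0004
```

```bash
python3 -m jog '[-4,0.4,-3.4,0,0,0,0, -4,0.4,-3.4,0,0,0,0, -4,0.4,-3.4,0,0,0,0, -4,0.4,-3.4,0,0,0,0, -4,0.4,-3.4,0,0,0,0, -4,0.4,-3.4,0,0,0,0, 0,0,0,0,0.136,0,0, 0,0,0,0,0.136,0,0, 0,0,0,0,0,0,0, 0,0,0,0,0,0,0]'
python3 - <<'E'
from h import *
im,dp,c,P=shot("wrist","w1"); s=r.state(); print(s["tool_pos"],Rq(s["eef_rot"]).as_matrix().round(4),s["joints"].round(2))
h=cv2.cvtColor(im,cv2.COLOR_RGB2HSV); H,S,V=[h[...,i].astype(int) for i in range(3)]
for k,m in dict(orange=(H>5)&(H<18)&(S>180)&(V>120),blue=(H>100)&(H<125)&(S>150),turq=(H>83)&(H<98)&(S>130),plate=(S<50)&(V>130),grey=(S<50)&(V<130)&(V>50)).items():
    N,L,st,ce=cv2.connectedComponentsWithStats(m.astype(np.uint8))
    for i in range(1,N):
        if st[i,4]>150:
            q=P[L==i]; q=q[~np.isnan(q[:,0])]; print(k,st[i],ce[i].round(0),np.percentile(q,1,0).round(3),np.percentile(q,99,0).round(3))
E
```

```text
time: 2.6
tool_pos: [0.6381, 0.057, 0.2693]
eef_rot: [-0.001, 0.001, -0.707, 0.707]
force: [1.0, 0.3, -1.0]
opening: 0.0007
[0.63811472 0.05693282 0.26941003] [[-1.0e+00 -2.0e-04  2.4e-03]
 [-2.4e-03  1.0e-04 -1.0e+00]
 [ 2.0e-04 -1.0e+00 -1.0e-04]] [-0.1   0.56 -0.06  1.47  0.04  1.11 -1.73]
blue [ 206   26   93   72 4683] [252.  57.] [0.712 0.014 0.047] [0.783 0.11  0.051]
turq [372 333  14  25 250] [379. 345.] [ 0.369 -0.116  0.046] [ 0.407 -0.101  0.05 ]
plate [   0    0  189   43 4431] [73. 13.] [0.771 0.145 0.003] [0.814 0.327 0.05 ]
plate [194  23  30  14 171] [201.  28.] [0.78  0.098 0.01 ] [0.793 0.13  0.014]
plate [ 201   24  113  129 3620] [268. 113.] [ 0.649 -0.007  0.002] [0.789 0.119 0.056]
plate [230  75  46  13 401] [252.  80.] [0.722 0.038 0.048] [0.734 0.086 0.052]
plate [402  99   6  80 363] [404. 138.] [ 0.611 -0.135  0.013] [ 0.709 -0.119  0.018]
plate [227 215  26  46 897] [241. 238.] [0.646 0.059 0.265] [0.648 0.069 0.315]
plate [261 215  26  46 862] [272. 238.] [0.646 0.045 0.266] [0.648 0.054 0.315]
plate [   0  310  130   15 1400] [ 66. 316.] [0.662 0.085 0.375] [0.665 0.112 0.378]
plate [ 375  311  104   19 1342] [426. 318.] [0.661 0.01  0.375] [0.665 0.031 0.378]
plate [  93  336   52   40 1364] [121. 360.] [0.337 0.213 0.001] [0.404 0.28  0.056]
grey [193  23  26  89 804] [202.  74.] [0.695 0.102 0.01 ] [0.785 0.132 0.031]
grey [ 107   47   61   55 2644] [136.  75.] [0.707 0.167 0.003] [0.762 0.224 0.04 ]
grey [225  99  23  13 191] [235. 104.] [0.694 0.069 0.011] [0.709 0.094 0.033]
grey [257  99  23  14 209] [269. 104.] [0.694 0.032 0.011] [0.709 0.057 0.033]
grey [    0   209   512   166 30560] [255. 314.] [0.645 0.003 0.269] [0.672 0.11  0.384]
grey [253 275   8  57 329] [257. 308.] [0.512 0.056 0.1  ] [0.666 0.058 0.377]
```

View pics/w1.png

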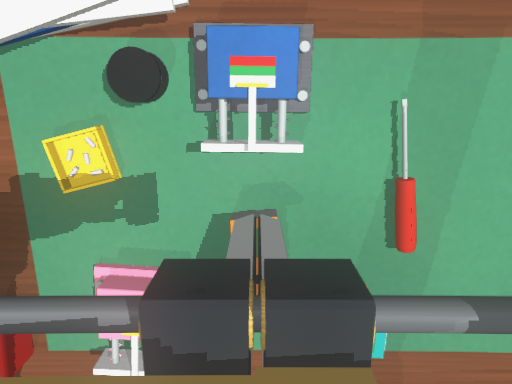

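The wrist view shows the jig upright in the picture: plate front edge along row ~150, columns 202–302, and the blue housing at (252,60). The gripper hides the case, so I'll measure the jig now and back up 20 cm to see the case.

```bash
python3 -m jog '[5,0,0,0,0,0,0, 5,0,0,0,0,0,0, 5,0,0,0,0,0,0, 5,0,0,0,0,0,0, 2,0,0,0,0,0,0, 0,0,0,0,0,0,0]'
python3 - <<'E'
from h import *
def rect(c,m,z):
    N,L,st,ce=cv2.connectedComponentsWithStats(m.astype(np.uint8)); i=1+np.argmax(st[1:,4])
    ct=max(cv2.findContours((L==i).astype(np.uint8),cv2.RETR_EXTERNAL,cv2.CHAIN_APPROX_NONE)[0],key=len).reshape(-1,2)
    w=onplane(c,ct,z)[:,:2]; rr=cv2.minAreaRect((w*1000).astype(np.float32)); return rr,cv2.boxPoints(rr).round(1).tolist()
def HSV(im): h=cv2.cvtColor(im,cv2.COLOR_RGB2HSV); return [h[...,i].astype(int) for i in range(3)]
z=np.load("pics/w1.npz"); s0=dict(tool_pos=np.array([.63811,.05693,.26941]),eef_rot=[-.001,.001,-.707,.707])
Mx=np.array([[-1,-2e-4,2.4e-3],[-2.4e-3,1e-4,-1],[2e-4,-1,-1e-4]]); q=R.from_matrix(Mx).as_quat(); s0["eef_rot"]=[q[3],*q[:3]]
c=cam("wrist",s0); im=z["im"]; P=cloud(c,z["dp"]); H,S,V=HSV(im)
m=((H>100)&(H<125)&(S>150)); m[:26]=0
bl=cv2.morphologyEx(m.astype(np.uint8),cv2.MORPH_CLOSE,np.ones((15,15)))
print("blue top",rect(c,bl,.05))
pl=(S<50)&(V>130); pl2=np.zeros_like(pl); pl2[138:156,190:315]=pl[138:156,190:315]
print("plate",rect(c,pl2,.046), "z med",np.nanmedian(P[145:149,210:240,2]),np.nanmedian(P[40:50,215:225,2]))
pt=np.zeros_like(pl); pt[82:138,240:262]=pl[82:138,240:262]; print("pointer",rect(c,pt,.055))
im,dp,c,P=shot("wrist","w2"); s=r.state(); print(s["tool_pos"])
E
```

```text
time: 3.4
tool_pos: [0.4175, 0.0568, 0.2701]
eef_rot: [0.001, -0.0, 0.707, -0.707]
force: [0.6, 0.2, -0.6]
opening: 0.0006
blue top (((747.3037719726562, 62.01942443847656), (98.15576934814453, 72.15082550048828), 89.5842056274414), [[710.9000244140625, 13.199999809265137], [783.0, 12.699999809265137], [783.7000122070312, 110.80000305175781], [711.5999755859375, 111.4000015258789]])
plate (((656.8350830078125, 62.15654754638672), (16.335275650024414, 119.30514526367188), 0.20213989913463593), [[648.5, 121.80000305175781], [648.9000244140625, 2.5], [665.2000122070312, 2.5], [664.7999877929688, 121.80000305175781]]) z med 0.04650191503065604 0.04959077014746599
pointer (((694.2657470703125, 63.73151397705078), (23.248050689697266, 54.348236083984375), 89.49641418457031), [[667.0, 52.29999923706055], [721.2999877929688, 51.900001525878906], [721.5, 75.0999984741211], [667.2000122070312, 75.5999984741211]])
[0.41896358 0.05684959 0.27007524]
```

View pics/w2.png

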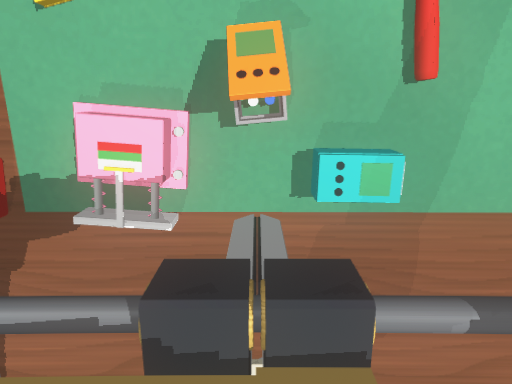

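The near rim of the case lies at (236,123)–(287,120), and the lid spans (228,23) to (289,97). The turquoise and pink decoys are at (360,175) and (130,150), so the choice holds. Now the case pose.

```bash
python3 - <<'E'
from h import *
z=np.load("pics/w2.npz"); c=cam("wrist",r.state()); im=z["im"]; P=cloud(c,z["dp"])
h=cv2.cvtColor(im,cv2.COLOR_RGB2HSV); H,S,V=[h[...,i].astype(int) for i in range(3)]
g=(S<70)&(V>60); g[:85]=0; g[130:]=0; g[:,:225]=0; g[:,298:]=0
# lowest grey pixel per column = outer lower edge of rim
pts=[(u,np.where(g[:,u])[0].max()+.5) for u in range(228,296) if g[:,u].any()]
print(pts[:4],pts[-4:])
mid=[p for p in pts if 242<p[0]<282]; w=onplane(c,mid,.04); b=np.polyfit(w[:,1],w[:,0],1); print("rear rim x=a*y+b",b,"yaw",-np.arctan(b[0]),"res",np.std(np.polyval(b,w[:,1])-w[:,0]))
us=np.where(g[105:118].any(0))[0]
# outer sides per row
for v in range(100,122,3):
    u=np.where(g[v])[0]; 
    if len(u): print(v,u.min(),u.max(),onplane(c,[(u.min()-.5,v),(u.max()+.5,v)],.04)[:,:2].round(4).tolist())
o=(H>5)&(H<18)&(S>150)&(V>100); o[:10]=0;o[115:]=0;o[:,:215]=0;o[:,300:]=0
ct=max(cv2.findContours(o.astype(np.uint8),cv2.RETR_EXTERNAL,cv2.CHAIN_APPROX_NONE)[0],key=len)
q=cv2.approxPolyDP(ct,6,True).reshape(-1,2); print(q.tolist())
oo=cv2.erode(o.astype(np.uint8),np.ones((5,5)))>0; Q=P[oo]; Q=Q[Q[:,2]>.045]
A=np.c_[Q[:,:2],np.ones(len(Q))]; k=np.linalg.lstsq(A,Q[:,2],rcond=None)[0]; n=np.r_[-k[:2],1]; n/=np.linalg.norm(n); print("normal",n,"angle",np.arccos(n[2]),"yaw",np.arctan2(n[1],n[0]),len(Q))
s=slopes(c,q); d=np.c_[s,np.ones(len(s))]@c["T"][:3,:3].T; t=(k[2]+k[0]*c["T"][0,3]+k[1]*c["T"][1,3]-c["T"][2,3])/(d[:,2]-d[:,:2]@k[:2]); print((c["T"][:3,3]+d*t[:,None]).round(4))
E
```

```text
[(228, np.float64(125.5)), (229, np.float64(125.5)), (230, np.float64(123.5)), (231, np.float64(121.5))] [(286, np.float64(120.5)), (287, np.float64(119.5)), (290, np.float64(95.5)), (291, np.float64(94.5))]
rear rim x=a*y+b [-0.10805194  0.46913877] yaw 0.10763435304811386 res 0.0003420370495000932
100 225 286 [[0.4889, 0.0936], [0.4891, 0.0226]]
103 225 286 [[0.4855, 0.0937], [0.4857, 0.0225]]
106 225 286 [[0.4822, 0.0938], [0.4824, 0.0224]]
109 225 286 [[0.4788, 0.0939], [0.479, 0.0223]]
112 225 287 [[0.4754, 0.0939], [0.4756, 0.0211]]
115 225 287 [[0.472, 0.094], [0.4723, 0.021]]
118 225 287 [[0.4686, 0.0941], [0.4688, 0.0209]]
121 225 275 [[0.4652, 0.0941], [0.4654, 0.0348]]
[[281, 29], [278, 35], [272, 27], [275, 53], [236, 57], [269, 54], [267, 67], [258, 67], [259, 57], [251, 73], [247, 66], [235, 72], [228, 56], [230, 100], [289, 94], [229, 95], [289, 86], [282, 74], [280, 86], [263, 88], [269, 73], [280, 72], [273, 61], [281, 40], [284, 51], [274, 38]]
normal [0.63040606 0.05219411 0.77450886] angle 0.684858028129893 yaw 0.08260601995672495 384
[[0.5595 0.032  0.0633]
 [0.5529 0.0353 0.0684]
 [0.5618 0.0412 0.0608]
 [0.534  0.0388 0.0836]
 [0.5301 0.0773 0.0841]
 [0.533  0.0447 0.084 ]
 [0.52   0.0469 0.0944]
 [0.52   0.0556 0.0938]
 [0.53   0.0546 0.0857]
 [0.5142 0.0623 0.0981]
 [0.521  0.0663 0.0922]
 [0.5152 0.0778 0.0962]
 [0.5312 0.0853 0.0827]
 [0.489  0.0815 0.1173]
 [0.4946 0.0269 0.1164]
 [0.4935 0.0826 0.1135]
 [0.5019 0.0266 0.1105]
 [0.5131 0.0327 0.1009]
 [0.5019 0.0349 0.11  ]
 [0.5    0.0509 0.1104]
 [0.5141 0.045  0.0993]
 [0.5151 0.0345 0.0992]
 [0.5259 0.0409 0.09  ]
 [0.5475 0.0324 0.073 ]
 [0.536  0.0299 0.0825]
 [0.5497 0.0394 0.0707]]
```

Case: rear rim centre (0.464, 0.050), yaw ≈ 0.105, centre ≈ (0.513, 0.056). The hinge is near x = 0.563 and the lid angle is about 0.73, with its edge at (0.492, 0.054, 0.116), consistent with the given sizes. Jig: origin ≈ (0.649, 0.062), yaw ≈ 0. Now to the lid.

```bash
python3 -m jog '[-4.2,2,0,0,0,0,0, -4.2,3,0.2,0,0,0,0, 0,4,0,0,0,0,0, 0,4,0,0,0,0,0, 0,1.4,0,0,0,0,0, 0.4,0.6,0,0,0,0,0, 0.4,0.6,0,0,0,0,0, 0.3,0.5,0,0,0,0,0]'
python3 -m jog '[0.3,0.5,0,0,0,0,0, 0.3,0.5,0,0,0,0,0, 0.2,0.5,0,0,0,0,0, 0.2,0.5,0,0,0,0,0, 0.1,0.5,0,0,0,0,0, 0.1,0.5,0,0,0,0,0]'
```

```text
time: 4.45
tool_pos: [0.4914, 0.0549, 0.1092]
eef_rot: [0.001, 0.0, 0.707, -0.707]
force: [-0.8, 0.1, 0.8]
opening: 0.0006
time: 5.2
tool_pos: [0.4793, 0.055, 0.0781]
eef_rot: [0.0, -0.0, 0.707, -0.707]
force: [0.2, 0.2, 0.7]
opening: 0.0005
```

```bash
python3 -m jog '[0,0.4,0,0,0,0,0, 0,0.4,0,0,0,0,0, 0,0.4,0,0,0,0,0, 0,0.4,0,0,0,0,0, 0,0.3,0,0,0,0,0, 0,0.2,0,0,0,0,0]'; python3 -m jog '[0,0.15,0,0,0,0,0, 0,0.1,0,0,0,0,0, 0,0,0,0,0,0,0]'
```

```text
time: 5.95
tool_pos: [0.4792, 0.0549, 0.0573]
eef_rot: [-0.0, 0.0, -0.707, 0.707]
force: [-0.2, -0.5, 0.3]
opening: 0.0004
time: 6.32
tool_pos: [0.4792, 0.0549, 0.0559]
eef_rot: [-0.0, 0.0, -0.707, 0.707]
force: [-1.5, -0.5, 11.6]
opening: 0.0003
```

```bash
python3 -m jog '[0,-1,0,0,0,0,0, 0,-4,0,0,0,0,9.4, 3,-5,0,0,0,0,9.4, 5,-4,0,0,0,0,9.4, 1,-1,0,0,0,0,9.4, 0,0,0,0,0,0,9.4]'
cat > lid.py <<'E'
from h import *
im,dp,c,P=shot("wrist","w3")
h=cv2.cvtColor(im,cv2.COLOR_RGB2HSV); H,S,V=[h[...,i].astype(int) for i in range(3)]
o=(H>5)&(H<18)&(S>150)&(V>100); o[200:]=0
N,L,st,ce=cv2.connectedComponentsWithStats(cv2.morphologyEx(o.astype(np.uint8),cv2.MORPH_CLOSE,np.ones((5,5)))); i=1+np.argmax(st[1:,4]); print(st[i])
ct=max(cv2.findContours((L==i).astype(np.uint8),cv2.RETR_EXTERNAL,cv2.CHAIN_APPROX_NONE)[0],key=len).reshape(-1,2)
w=onplane(c,ct,.048)[:,:2]; rr=cv2.minAreaRect((w*1000).astype(np.float32)); print(rr,cv2.boxPoints(rr).round(1).tolist())
q=P[(L==i)&o]; print("z pct",np.nanpercentile(q[:,2],[2,25,50,75,98]).round(4), "rear/front z",np.nanmedian(q[q[:,0]<.49,2]),np.nanmedian(q[q[:,0]>.54,2]))
print(r.state()["tool_pos"],Rq(r.state()["eef_rot"]).as_matrix().round(4)[:,0], r.state()["force"])
E
python3 lid.py
```

```text
time: 7.08
tool_pos: [0.3913, 0.055, 0.2049]
eef_rot: [0.001, 0.001, 0.707, -0.707]
force: [0.0, -0.3, -0.0]
opening: 0.0474
[270  63  12  14  48]
((488.8360900878906, 37.64014434814453), (10.277331352233887, 10.896302223205566), 65.07046508789062) [[481.70001220703125, 35.29999923706055], [491.6000061035156, 30.700000762939453], [495.8999938964844, 40.0], [486.1000061035156, 44.599998474121094]]
z pct [0.0472 0.0483 0.0487 0.0493 0.0509] rear/front z 0.0488515067279402 nan
[0.39168491 0.05499024 0.20416593] [-1.e+00 -8.e-04 -2.e-03] [-0.07993351 -0.14501399 -0.38093214]
  return np.nanmean(a, axis, out=out, keepdims=keepdims)
```

View pics/w3.png

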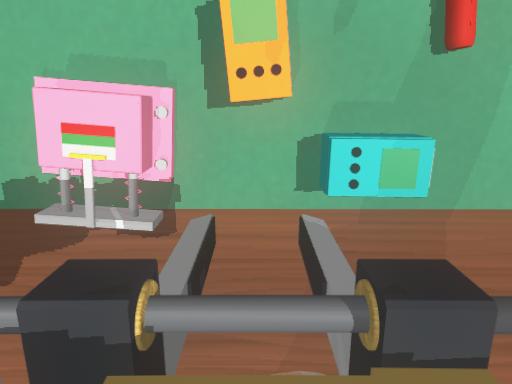

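The lid lies flat on the case, with its rear edge from (230,101) to (291,94). It is cut off at the top of the picture, so I fit lines to the rear edge and sides at z = 0.048.

```bash
python3 - <<'E'
from h import *
z=np.load("pics/w3.npz"); c=cam("wrist",r.state()); im=z["im"]; P=cloud(c,z["dp"])
h=cv2.cvtColor(im,cv2.COLOR_RGB2HSV); H,S,V=[h[...,i].astype(int) for i in range(3)]
o=(H>4)&(H<20)&(S>140)&(V>90); o[120:]=0; o[:,:210]=0;o[:,305:]=0
rows=range(8,90); L=[(np.where(o[v])[0].min()-.5,v) for v in rows]; Rr=[(np.where(o[v])[0].max()+.5,v) for v in rows]
B=[(u,np.where(o[:,u])[0].max()+.5) for u in range(236,286)]
def fit(p,ax):
    w=onplane(c,p,.048)[:,:2]; k=np.polyfit(w[:,ax],w[:,1-ax],1); e=np.polyval(k,w[:,ax])-w[:,1-ax]; g=abs(e)<.0015; return np.polyfit(w[g,ax],w[g,1-ax],1),g.sum()
l,n1=fit(L,0); rr,n2=fit(Rr,0); b,n3=fit(B,1); print("left",l,n1,"right",rr,n2,"rear",b,n3)
f=lambda k:(lambda y:(np.polyval(b,y),y))((k[1]+k[0]*b[1])/(1-k[0]*b[0]))
a=np.array(f(l));d=np.array(f(rr)); yaw=np.mean([np.arctan(l[0]),np.arctan(rr[0]),-np.arctan(b[0])]); m=(a+d)/2
print(a,d,np.linalg.norm(a-d),"yaws",np.arctan(l[0]),np.arctan(rr[0]),-np.arctan(b[0])); print("centre",m+.05*np.array([np.cos(yaw),np.sin(yaw)]),yaw)
q=P[o]; A=np.c_[q[:,:2],np.ones(len(q))]; print("slope",np.linalg.lstsq(A,q[:,2],rcond=None)[0])
E
```

```text
Traceback (most recent call last):
ValueError: zero-size array to reduction operation minimum which has no identity
```

```bash
cat > lid2.py <<'E'
import sys
from h import *
z=np.load("pics/w3.npz"); c=cam("wrist",r.state()); im=z["im"]; P=cloud(c,z["dp"])
h=cv2.cvtColor(im,cv2.COLOR_RGB2HSV); H,S,V=[h[...,i].astype(int) for i in range(3)]
print(im[60,235],h[60,235],im[60,284],h[60,284])
o=(H>4)&(H<24)&(S>140)&(V>90); o[120:]=0; o[:,:210]=0;o[:,305:]=0
rows=[v for v in range(8,90) if o[v].sum()>5]; L=[(np.where(o[v])[0].min()-.5,v) for v in rows]; Rr=[(np.where(o[v])[0].max()+.5,v) for v in rows]
B=[(u,np.where(o[:,u])[0].max()+.5) for u in range(236,286) if o[:,u].any()]
def fit(p,ax):
    w=onplane(c,p,.048)[:,:2]; k=np.polyfit(w[:,ax],w[:,1-ax],1)
    for _ in range(3): e=np.polyval(k,w[:,ax])-w[:,1-ax]; g=abs(e)<.0015; k=np.polyfit(w[g,ax],w[g,1-ax],1)
    return k,g.sum()
l,n1=fit(L,0); rr,n2=fit(Rr,0); b,n3=fit(B,1); print("left",l,n1,"right",rr,n2,"rear",b,n3)
f=lambda k:(lambda y:(np.polyval(b,y),y))((k[1]+k[0]*b[1])/(1-k[0]*b[0]))
a=np.array(f(l));d=np.array(f(rr)); yaw=np.mean([np.arctan(l[0]),np.arctan(rr[0]),-np.arctan(b[0])]); m=(a+d)/2
print(a,d,np.linalg.norm(a-d),"yaws",np.arctan(l[0]),np.arctan(rr[0]),-np.arctan(b[0])); print("centre",m+.05*np.array([np.cos(yaw),np.sin(yaw)]),yaw)
q=P[o]; A=np.c_[q[:,:2],np.ones(len(q))]; print("slope",np.linalg.lstsq(A,q[:,2],rcond=None)[0])
E
python3 lid2.py
```

```text
[247 194  72] [ 21 181 247] [247 193  75] [ 21 178 247]
left [0.09283126 0.03719356] 82 right [ 0.09431032 -0.02133825] 82 rear [-0.09675072  0.46762513] 50
[0.45989607 0.07988629] [0.46544264 0.0225578 ] 0.05759618759803936 yaws 0.09256597040454811 0.09403219402987519 0.09645052265135917
centre [0.51244698 0.05593253] 0.09434956236192749
 ** On entry to DLASCL parameter number  4 had an illegal value
 ** On entry to DLASCL parameter number  4 had an illegal valueTraceback (most recent call last):
  File "lid2.py", line 17, in <module>
    q=P[o]; A=np.c_[q[:,:2],np.ones(len(q))]; print("slope",np.linalg.lstsq(A,q[:,2],rcond=None)[0])
                                                            ~~~~~~~~~~~~~~~^^^^^^^^^^^^^^^^^^^^^
    x, resids, rank, s = _umath_linalg.lstsq(a, b, rcond,
                         ~~~~~~~~~~~~~~~~~~~^^^^^^^^^^^^^
                                             signature=signature)
                                             ^^^^^^^^^^^^^^^^^^^^
    raise LinAlgError("SVD did not converge in Linear Least Squares")
numpy.linalg.LinAlgError: SVD did not converge in Linear Least Squares
```

```bash
python3 -m jog '[-6,0,0,0,0,0,9.4, -6,0,-0.1,0,0,0,9.4, 0,3,0,0,-0.094,0,9.4, 0,4,0,0,0,0,9.4, 0,4,0,0,0,0,9.4, 0,3,0,0,0,0,9.4, 0,2.5,0,0,0,0,9.4, 0,1.2,0,0,0,0,9.4, 0,0.9,0,0,0,0,9.4, 0,0,0,0,0,0,9.4]' 30; python3 -c "
from h import *; s=r.state();print(s['tool_pos'],Rq(s['eef_rot']).as_matrix()[:,0])"
```

```text
time: 8.38
tool_pos: [0.5106, 0.0559, 0.0176]
eef_rot: [-0.033, 0.034, -0.706, 0.706]
force: [-0.1, -0.9, 0.0]
opening: 0.0941
[0.51055765 0.05591783 0.01757551] [-9.95513063e-01 -9.46232028e-02  4.38020571e-04]
```

```bash
python3 -m jog '[0,0,0,0,0,0,5, 0,0,0,0,0,0,5, 0,0,0,0,0,0,5, 0,0,0,0,0,0,5, 0,0,0,0,0,0,5, 0,0,0,0,0,0,5]' 35; python3 -c "
from h import *; s=r.state();print(s['tool_pos'],Rq(s['eef_rot']).as_matrix().round(4).tolist(),s['force'])"
```

```text
time: 9.12
tool_pos: [0.5107, 0.0559, 0.0184]
eef_rot: [-0.034, 0.033, -0.706, 0.706]
force: [-0.5, -0.8, 4.5]
opening: 0.0597
[0.51067808 0.05590545 0.01836907] [[-0.9955, 0.0005, 0.0946], [-0.0946, -0.0, -0.9955], [-0.0005, -1.0, 0.0001]] [-0.45331522 -0.78015788  4.47607234]
```

```bash
python3 -m jog '[0,0,0,0,0.094,0,5, 0,0,-0.3,0,0,0,5, -1,0,-0.3,0,0,0,5, -1.5,0,0,0,0,0,5, -1.5,0,0,0,0,0,5, -1.5,0,0,0,0,0,5, -1.0,0,0,0,0,0,5, -0.5,0,0,0,0,0,5, 0,0,0,0,0,0,5]'; python3 - <<'E'
from h import *
s=r.state();print(s['tool_pos'],Rq(s['eef_rot']).as_matrix().round(4)[:,0],s['force'],s['opening'])
shot("wrist","w4"); shot("side","d4")
a=np.load("pics/w4.npz")["im"]; b=np.load("pics/d4.npz")["im"][130:280,120:320]
cv2.imwrite("pics/v4.png",np.hstack([cv2.resize(a,(400,300)),cv2.resize(b,(400,300),interpolation=cv2.INTER_CUBIC)])[:,:,::-1])
E
```

```text
time: 10.25
tool_pos: [0.5749, 0.0616, 0.0181]
eef_rot: [0.003, 0.004, -0.707, 0.708]
force: [-9.7, -1.1, 14.3]
opening: 0.0596
[0.57487947 0.06158928 0.01807511] [-0.9999 -0.0014  0.0109] [-9.69660957 -1.07237561 14.34969977] 0.059579326908650976
```

View pics/v4.png

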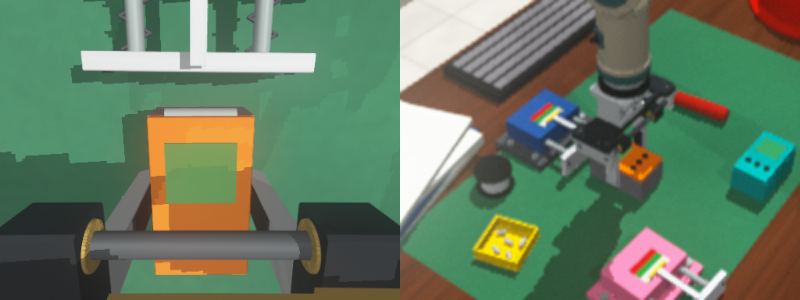

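The case is shut, square and centred in the jaws, with a small gap still to the plate. The downforce of 14 N and the drag are too high, so I unload the desk by a little over a millimetre.

```bash
python3 -m jog '[0,-0.06,0,0,0,0,5, 0,-0.06,0,0,0,0,5, 0,0,0,0,0,0,5]'; cat > st.py <<'E'
from h import *
s=r.state();print(s['time'],s['tool_pos'].round(4),Rq(s['eef_rot']).as_matrix().round(4)[:,0],s['force'].round(1),s['wrist_torque'].round(2),s['opening'].round(4))
E
python3 st.py; python3 - <<'E'
from h import *
z=np.load("pics/w4.npz"); q=r.state(); im=z["im"]
s0=dict(tool_pos=np.array([.57488,.06159,.01808]),eef_rot=[.003,.004,-.707,.708]); c=cam("wrist",s0); P=cloud(c,z["dp"])
h=cv2.cvtColor(im,cv2.COLOR_RGB2HSV); H,S,V=[h[...,i].astype(int) for i in range(3)]
# plate: front top edge = lowest bright row per column
g=(S<50)&(V>150); p=[(u,np.where(g[60:98,u])[0].max()+60.5) for u in list(range(112,225))+list(range(275,395)) if g[60:98,u].any()]
w=onplane(c,p,.046); k=np.polyfit(w[:,1],w[:,0],1); print("plate low edge",k,"at y=.062:",np.polyval(k,.062),"yaw",-np.arctan(k[0]), p[0],p[-1])
row=g[75]; u=np.where(row)[0]; print(u.min(),u.max(),onplane(c,[(u.min()-.5,75),(u.max()+.5,75)],.046)[:,:2])
o=(H>4)&(H<24)&(S>140)&(V>90); o[:138]=0; o[270:]=0
L=[np.where(o[v])[0].min() for v in range(150,200)];Rr=[np.where(o[v])[0].max() for v in range(150,200)]
l=onplane(c,[(x-.5,v) for x,v in zip(L,range(150,200))],.048);rr=onplane(c,[(x+.5,v) for x,v in zip(Rr,range(150,200))],.048)
m=(l+rr)/2; print("lid mid",m[0],m[-1],"slopes",np.polyfit(l[:,0],l[:,1],1)[0],np.polyfit(rr[:,0],rr[:,1],1)[0],"width",l[0,1]-rr[0,1])
B=[(u,np.where(o[:,u])[0].min()-.5) for u in range(200,310)]; w=onplane(c,B,.048);k=np.polyfit(w[:,1],w[:,0],1);print("lid front edge",np.polyval(k,.062),"yaw",-np.arctan(k[0]))
E
```

```text
time: 10.72
tool_pos: [0.5808, 0.0621, 0.0187]
eef_rot: [0.001, -0.0, 0.707, -0.707]
force: [-0.3, -0.5, -3.9]
opening: 0.0596
plate low edge [0.0079658  0.64844638] at y=.062: 0.6489402640749724 yaw -0.007965635113333857 (112, np.float64(89.5)) (394, np.float64(93.5))
104 403 [[0.65502013 0.12258783]
 [0.65539016 0.002979  ]]
lid mid [0.62549192 0.06154951 0.048     ] [0.60408622 0.06149056 0.048     ] slopes 0.0016125712735490668 0.008618839335604513 width 0.05680076999058842
lid front edge 0.6261913829948997 yaw 0.0009650850144343711Traceback (most recent call last):
  File "st.py", line 2, in <module>
    s=r.state();print(s['time'],s['tool_pos'].round(4),Rq(s['eef_rot']).as_matrix().round(4)[:,0],s['force'].round(1),s['wrist_torque'].round(2),s['opening'].round(4))
                                                                                                                                                 ^^^^^^^^^^^^^^^^^^
AttributeError: 'float' object has no attribute 'round'
```

```bash
sed -i "s/s\['opening'\].round(4)/s['opening']/; s/s\['time'\],/round(s['time'],2),/" st.py; python3 -m jog '[0,0.06,0,0,0,0,5, -0.4,0,-0.05,0,0,0,5, -0.5,0,0,0,0,0,5, -0.4,0,0,0,0,0,5, 0,0,0,0,0,0,5]'; python3 st.py
```

```text
time: 11.35
tool_pos: [0.5946, 0.0626, 0.0187]
eef_rot: [0.001, 0.0, 0.707, -0.707]
force: [-0.2, -0.8, -0.3]
opening: 0.0604
11.35 [0.5946 0.0626 0.0187] [-1.0e+00 -7.0e-04 -1.9e-03] [-0.2 -0.8 -0.3] [-0.09  0.25  0.01] 0.06036109242239598
```

```bash
python3 -m jog '[-0.2,0.03,0,0,0,0,5, -0.25,0,0,0,0,0,5, -0.25,0,0,0,0,0,5, -0.25,0,0,0,0,0,5, -0.25,0,0,0,0,0,5, 0,0,0,0,0,0,5, 0,0,0,0,0,0,5]' 50; python3 st.py; python3 - <<'E'
from h import *
shot("wrist","w5"); shot("side","d5")
a=np.load("pics/w5.npz")["im"]; b=np.load("pics/d5.npz")["im"][155:230,150:250]
cv2.imwrite("pics/v5.png",np.hstack([cv2.resize(a,(400,300)),cv2.resize(b,(400,300),interpolation=cv2.INTER_CUBIC)])[:,:,::-1])
E
```

```text
time: 12.22
tool_pos: [0.6023, 0.0623, 0.0181]
eef_rot: [0.002, 0.002, -0.707, 0.707]
force: [-8.3, -0.1, 6.5]
opening: 0.0594
12.22 [0.6023 0.0623 0.0181] [-1.0e+00 -4.0e-04  6.3e-03] [-8.3 -0.1  6.5] [-0.29  2.53 -0.2 ] 0.059423922247223857
```

View pics/v5.png

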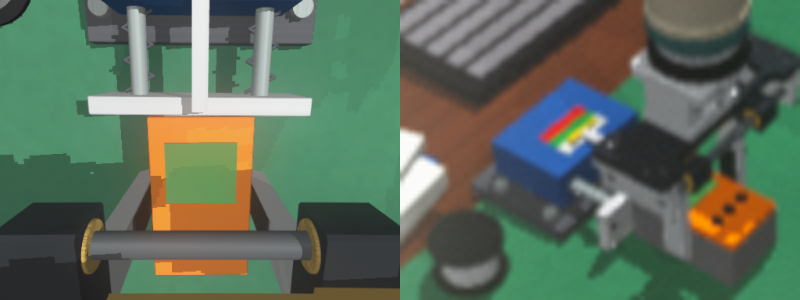

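Contact is made square and centred, with the plate in about 5 mm and the pointer still in white, near the zone's start. The tool pitches slightly nose-down under load, so I counter that while pressing on.

```bash
python3 -m jog '[-0.2,0,0,0,0,0.004,5, -0.2,0,0,0,0,0.004,5, -0.2,0,0,0,0,0.002,5, 0,0,0,0,0,0,5, 0,0,0,0,0,0,5]'; python3 st.py; python3 -m jog '[0,0,0,0,0,0,5, 0,0,0,0,0,0,5]'; python3 st.py
```

```text
time: 12.95
tool_pos: [0.605, 0.0623, 0.0181]
eef_rot: [0.001, 0.001, -0.707, 0.708]
force: [-13.8, 0.2, 12.0]
opening: 0.0598
12.95 [0.605  0.0623 0.0181] [-1.0e+00 -5.0e-04  2.6e-03] [-13.8   0.2  12. ] [-0.26  3.9  -0.19] 0.059813220330422634
time: 13.2
tool_pos: [0.605, 0.0624, 0.018]
eef_rot: [0.001, 0.001, -0.707, 0.708]
force: [-13.8, 0.9, 13.5]
opening: 0.0594
13.2 [0.605  0.0624 0.018 ] [-1.0e+00 -5.0e-04  2.6e-03] [-13.8   0.9  13.5] [-0.25  3.96 -0.23] 0.05944422942885933
```

```bash
python3 -m jog '[-0.1,-0.1,0,0,0,0,5, -0.2,0,0,0,0,0.003,5, -0.2,0,0,0,0,0.002,5, 0,0,0,0,0,0,5, 0,0,0,0,0,0,5]'; python3 st.py
```

```text
time: 13.82
tool_pos: [0.6084, 0.0624, 0.0181]
eef_rot: [0.0, 0.0, -0.707, 0.708]
force: [-15.7, -0.2, 7.7]
opening: 0.0595
13.82 [0.6084 0.0624 0.0181] [-1.e+00 -3.e-04  8.e-04] [-15.7  -0.2   7.7] [-0.04  4.09 -0.36] 0.05948957879637617
```

```bash
python3 -m jog '[-0.1,-0.05,0,0,0,0,5, -0.2,0,0,0,0,0.002,5, 0,0,0,0,0,0,5, 0,0,0,0,0,0,5]'; python3 st.py; python3 - <<'E'
from h import *
shot("wrist","w6"); shot("side","d6"); shot("scene","s6")
a=np.load("pics/d6.npz")["im"][170:205,165:225]; b=np.load("pics/s6.npz")["im"][195:250,205:285]; w=np.load("pics/w6.npz")["im"]
f=lambda x:cv2.resize(x,(400,300),interpolation=cv2.INTER_CUBIC)
cv2.imwrite("pics/v6.png",np.vstack([np.hstack([f(a),f(b)]),np.hstack([f(w),f(np.load("pics/d6.npz")["im"][150:270,150:310])])])[:,:,::-1])
E
```

```text
time: 14.32
tool_pos: [0.6104, 0.0623, 0.0181]
eef_rot: [0.0, 0.0, -0.707, 0.708]
force: [-15.6, 1.0, 6.7]
opening: 0.0599
14.32 [0.6104 0.0623 0.0181] [-1.e+00 -2.e-04  7.e-04] [-15.6   1.    6.7] [-0.03  4.31 -0.28] 0.059920753765251356
```

View pics/v6.png

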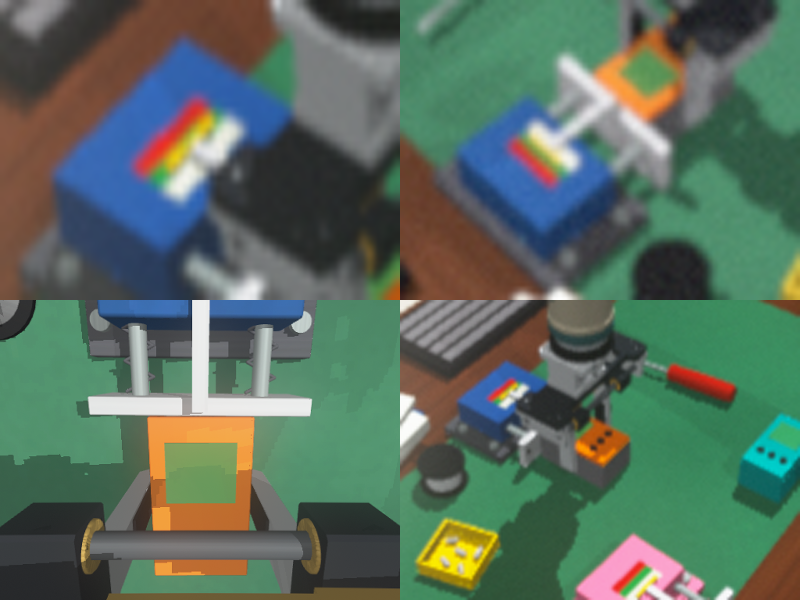

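The pointer now stands in the green in both the side and scene crops (top row). The wrist view shows the case square and centred on the plate. Now in numbers.

```bash
cat > ptr.py <<'E'
import sys
from h import *
n=sys.argv[1]
def yel(name,tag,roi,z):
    im=np.load(f"pics/{tag}.npz")["im"]; c=cam(name); h=cv2.cvtColor(im,cv2.COLOR_RGB2HSV).astype(int); out=[]
    for lo,hi in ((22,33),(-8,6),(45,75)):
        H=np.where(h[...,0]>170,h[...,0]-180,h[...,0]); m=(H>=lo)&(H<=hi)&(h[...,1]>100)&(h[...,2]>110)
        k=np.zeros_like(m); k[roi]=1; m&=k; v,u=np.where(m); wt=h[...,1][m].astype(float)
        if len(u): out.append((len(u),(onplane(c,[(np.average(u,weights=wt),np.average(v,weights=wt))],z)[0,:2]*1000).round(1)))
        else: out.append(None)
    print(tag,"yellow",out[0],"red",out[1],"green",out[2])
for t in ("0",n):
    yel("scene","s"+t,(slice(216,232),slice(224,244)),.054)
    yel("side","d"+t,(slice(179,196),slice(180,204)),.054)
st=r.state(); im=np.load(f"pics/w{n}.npz")["im"]; c=cam("wrist",st)
h=cv2.cvtColor(im,cv2.COLOR_RGB2HSV).astype(int); g=(h[...,1]<50)&(h[...,2]>150)
p=[(u,np.where(g[100:170,u])[0].max()+100.5) for u in list(range(120,180))+list(range(330,390)) if g[100:170,u].any()]
w=onplane(c,p,.046); k=np.polyfit(w[:,1],w[:,0],1); print("plate front x",np.polyval(k,.062),"yaw",-np.arctan(k[0]))
us=np.where(g[128])[0]; print("plate y",onplane(c,[(us.min(),128),(us.max(),128)],.046)[:,1])
H=h[...,0]; o=(H>4)&(H<24)&(h[...,1]>140)&(h[...,2]>90); o[:100]=0
for v in (155,190): x=np.where(o[v])[0]; print("lid mid y",onplane(c,[(x.min()-.5,v),(x.max()+.5,v)],.048)[:,1].mean())
P=cloud(c,np.load(f"pics/w{n}.npz")["dp"]); print("lid z",np.nanmedian(P[150:160,200:310,2]),np.nanmedian(P[320:340,215:300,2]))
E
python3 ptr.py 6
python3 - <<'E'
from h import *
z=np.load("pics/w1.npz")["im"]; q=R.from_matrix(np.array([[-1,-2e-4,2.4e-3],[-2.4e-3,1e-4,-1],[2e-4,-1,-1e-4]])).as_quat()
c=cam("wrist",dict(tool_pos=np.array([.63811,.05693,.26941]),eef_rot=[q[3],*q[:3]]))
for v in range(54,92): print(v,(onplane(c,[(240,v)],.054)[0,0]*1000).round(1),z[v,236],z[v,243])
E
```

```text
s0 yellow (3, array([739.1,  66.8])) red (14, array([751.6,  65.4])) green (4, array([741.9,  70.5]))
d0 yellow (13, array([725.4,  65.6])) red (21, array([748. ,  65.8])) green (15, array([736.5,  67.2]))
s6 yellow (11, array([740.5,  64. ])) red (14, array([751.6,  65.5])) green None
d6 yellow (16, array([737.1,  64.7])) red (20, array([747. ,  66.1])) green (2, array([736.4,  86.5]))
plate front x 0.661423749699824 yaw -0.0074119958730107
plate y [0.12245468 0.00326365]
lid mid y 0.0622550550608196
lid mid y 0.0622312562850687
lid z 0.048282751726887174 0.12492797526422406
54 755.1 [ 76 129 204] [ 78 132 208]
55 754.1 [138 115 172] [110 123 188]
56 753.1 [225  88 108] [217  97 131]
57 752.1 [242  73  71] [242  75  73]
58 751.1 [242  74  72] [242  74  72]
59 750.1 [242  74  72] [242  75  72]
60 749.1 [242  75  72] [242  75  73]
61 748.1 [242  75  72] [242  76  74]
62 747.1 [242  75  72] [242  75  74]
63 746.0 [242  75  72] [242  76  74]
64 745.0 [242  75  72] [242  76  73]
65 744.0 [222 131  88] [228 112  84]
66 743.0 [112 190 109] [143 176 105]
67 742.0 [ 86 209 117] [ 87 209 118]
[... 188 characters left out ...]
 735.9 [ 86 208 116] [ 87 208 118]
74 734.8 [ 87 208 117] [ 87 208 117]
75 733.8 [207 235 202] [206 234 201]
76 732.8 [246 246 245] [246 246 244]
77 731.8 [246 246 245] [246 246 244]
78 730.7 [246 246 244] [246 246 244]
79 729.7 [246 246 244] [246 246 244]
80 728.7 [246 246 244] [245 246 243]
81 727.6 [246 246 244] [244 244 240]
82 726.6 [246 246 241] [245 244 231]
83 725.5 [245 244 220] [247 244 156]
84 724.5 [227 223 177] [247 244  95]
85 723.5 [221 216 164] [247 244  95]
86 722.4 [199 196 160] [245 237 102]
87 721.4 [ 91 125 171] [125 142 149]
88 720.3 [ 82 134 209] [ 83 131 205]
89 719.3 [ 82 135 209] [ 83 132 204]
90 718.2 [ 82 135 209] [ 83 132 204]
91 717.2 [ 82 135 209] [ 83 132 204]
```

```bash
python3 -m jog '[-0.1,-0.03,0,0,0.003,0,5, -0.15,0,0,0,0.002,0.001,5, -0.1,0,0,0,0,0,5, 0,0,0,0,0,0,5, 0,0,0,0,0,0,5, 0,0,0,0,0,0,5]'; python3 st.py; python3 - <<'E'
from h import *
shot("wrist","w7"); shot("side","d7"); shot("scene","s7")
E
python3 ptr.py 7
```

```text
time: 15.22
tool_pos: [0.6129, 0.0626, 0.0181]
eef_rot: [0.002, -0.001, -0.707, 0.708]
force: [-16.9, 2.2, 6.6]
opening: 0.0595
15.22 [0.6129 0.0626 0.0181] [-1.      0.0046  0.0017] [-16.9   2.2   6.6] [ 0.04  4.51 -0.34] 0.059507551688221264
s0 yellow (3, array([739.1,  66.8])) red (14, array([751.6,  65.4])) green (4, array([741.9,  70.5]))
d0 yellow (13, array([725.4,  65.6])) red (21, array([748. ,  65.8])) green (15, array([736.5,  67.2]))
s7 yellow (14, array([741.9,  65.4])) red (14, array([751.6,  65.4])) green None
d7 yellow (8, array([736.9,  64.4])) red (19, array([747.2,  67. ])) green (3, array([736.3,  74.2]))
plate front x 0.6637467926529816 yaw -0.008000091427134369
plate y [0.12237944 0.00319562]
lid mid y 0.06223404503168531
lid mid y 0.062284128826306094
lid z 0.04831579930057976 0.12499900095716261
```

```bash
python3 -m jog '[0,0,0,0,0,0,5, 0,0,0,0,0,0,5, 0,0,0,0,0,0,5, 0,0,0,0,0,0,5]'; python3 st.py; python3 - <<'E'
from h import *
g=lambda t:np.load(f"pics/{t}.npz")["im"]; f=lambda x:cv2.resize(x,(400,300),interpolation=cv2.INTER_CUBIC)
cv2.imwrite("pics/v7.png",np.vstack([np.hstack([f(g("s7")[205:240,210:257]),f(g("d7")[172:202,170:210])]),np.hstack([f(g("s7")[130:310,130:370]),f(g("d7")[110:380,90:450])])])[:,:,::-1])
E
```

```text
time: 15.88
tool_pos: [0.6129, 0.0626, 0.0181]
eef_rot: [0.002, -0.001, -0.707, 0.708]
force: [-16.8, 0.2, 6.3]
opening: 0.0593
15.88 [0.6129 0.0626 0.0181] [-1.      0.0046  0.0017] [-16.8   0.2   6.3] [ 0.01  4.55 -0.34] 0.059331001427176004
```

View pics/v7.png

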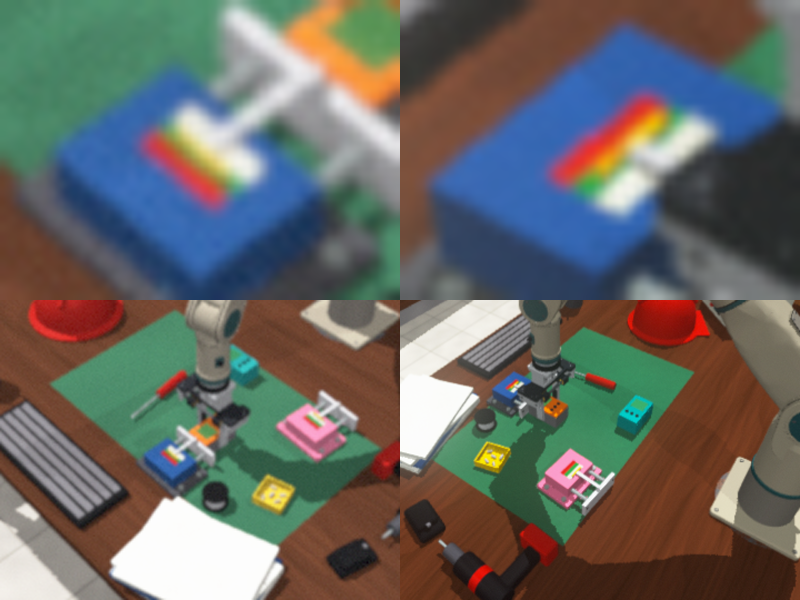

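The yellow pointer stands in the green in both views. In the side view it looks nearer the red, in the scene view nearer mid, as the raised pointer's parallax would make it. The pose and force are steady and the other things on the desk look unmoved, so I hand in.

```bash
python3 -c "
from workcell import order; print(order.job_done())"
```

```text
the job is handed in; nothing more can be done
None
```

The lid is shut and the case is pressed hinge end first against the blue fixture's stop plate, with the gripper still holding it there. I handed the job in at about 16 s of the 48 s; no verdict was reported.

**What I did:** I pushed the lid down with the closed fingertips to about 12 N at the shut height. Then I gripped the case across its width, turned it by about 0.09 rad and slid it along the desk. Near the plate I eased the downforce and took out a slight nose-down tilt.

**Last checks:**
- **Stop travel:** the wrist camera gives 14.8 mm and the arm position 15.0 mm, about 12 N on the plate. The wrist force reads 16.8 N; I take the extra 5 N to be desk friction.
- **Pointer:** it stands in the green zone in both outside views. The side view shows it nearer the red than the scene view does. The side camera's rough pointer reading, from few pixels, gave only about 11.5 mm. I put that down to viewing angle and few pixels, and trusted the plate measurement.
- **Centring and squareness:** the case is within about 0.6 mm of the plate's middle. Its yaw is −0.005 rad against about −0.007 rad measured for the plate.
- **Flatness:** the front of the lid is at 48.3 mm (48 mm expected), and the tool tilt is 0.002 rad. The downforce is about 6 N, and pose and force were steady over the last 0.6 s.
- **Other things:** by eye in the last pictures, everything else on the desk is where it was; I did not measure it.

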